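Rub down the curved crease of a box blank

TASK

Set the curved crease of the card blank on the sprung creasing board: with the gripper closed and the fingers pointing straight down, rub lightly along the whole pink bead with the fingertips, from the green dot to the blue dot, keeping to the line and pressing just enough that the board gives a few millimetres, never nearly to its stop. The program finishes while still holding the blue dot lightly pressed with the fingertips. Do not lift the blank or displace the brass weights or anything else around it.

Things in the scene. Friction and masses are not known exactly. Their poses are not given: they have to be found in the camera images.
- tray: creasing board's black frame, fixed to the table: 178 x 248 mm outside, 26 mm high, origin at the centre of its underside on the table. Its rims are 12.5 mm wide; inside lies a flat sprung plate on which the card blank lies, so that the blank cannot slide more than 1.5 mm.
- bed (a joint): how far the sprung plate (and the blank on it) has sunk straight down, in m: 0 at rest, 0.010 at its bottom stop. It stays level. About 0.5 to 1.5 N to start moving, then about 1.2 N per mm. It springs back when let go.
- blank: loose stiff brown card blank, 150 x 220 x 4 mm, 140 g, lying on the sprung plate. Origin at the centre of its underside, 24 mm above the table at rest; x along its 150 mm side, y along its 220 mm side. Two brass weights stand on it.
- crease: the crease: a pink bead 5 mm wide, raised 1.5 mm above the blank's top, its own top 29.5 mm above the table at rest. It is a circular arc of radius 110 mm, 90 degrees, 173 mm long, joined to the blank. The origin is the blank's origin.
- arc_centre (a point): centre of the crease's arc (110 mm from every point of the crease), at the height of the bead's top
- mark0 (a point): middle of the green dot (20 mm across), the start of the crease, on top of the bead
- mark1 (a point): point on top of the pink bead, 1/8 of its length from the green dot to the blue dot (points lie 21.6 mm apart along the arc; no mark of its own)
- mark2 (a point): point on top of the pink bead, 2/8 of its length from the green dot to the blue dot (points lie 21.6 mm apart along the arc; no mark of its own)
- mark3 (a point): point on top of the pink bead, 3/8 of its length from the green dot to the blue dot (points lie 21.6 mm apart along the arc; no mark of its own)
- mark4 (a point): point on top of the pink bead, 4/8 of its length from the green dot to the blue dot (points lie 21.6 mm apart along the arc; no mark of its own)
- mark5 (a point): point on top of the pink bead, 5/8 of its length from the green dot to the blue dot (points lie 21.6 mm apart along the arc; no mark of its own)
- mark6 (a point): point on top of the pink bead, 6/8 of its length from the green dot to the blue dot (points lie 21.6 mm apart along the arc; no mark of its own)
- mark7 (a point): point on top of the pink bead, 7/8 of its length from the green dot to the blue dot (points lie 21.6 mm apart along the arc; no mark of its own)
- mark8 (a point): middle of the blue dot (20 mm across), the end of the crease, on top of the bead
- weight_a: loose brass weight, 26 mm across, 26 mm high, standing on the blank on the inner side of the arc, nearer the green dot, about 50 mm from the bead; origin in its underside
- weight_b: the same, nearer the blue dot
- knife: yellow cutter knife lying on the table, about 165 x 26 x 16 mm, origin under its middle, blade along +x
- glue: upright glue stick, 30 mm across, 95 mm high, origin in its underside
- tape: roll of amber tape lying flat, 90 mm across, 24 mm high, origin in its underside
- cup: clear plastic cup, 80 mm across, 110 mm high, origin in its underside
- eraser: white and blue eraser, 55 x 22 x 13 mm, origin in its underside

How it is judged:
On the way, in this order (a step that is already met when the one before it is completed fails the run):
1. the fingertips press lightly on the bead at the green dot (horizontal distance between the grasp point and mark0 below 0.01 m and contact force between the fingers and crease above 0.4 N and value of joint bed above 0.0008 m), for 0.05 s.
2. the fingertips press lightly on the bead at 1/8 of the way along the crease (horizontal distance between the grasp point and mark1 below 0.01 m and contact force between the fingers and crease above 0.4 N and value of joint bed above 0.0008 m), for 0.05 s.
3. the fingertips press lightly on the bead at 2/8 of the way along the crease (horizontal distance between the grasp point and mark2 below 0.01 m and contact force between the fingers and crease above 0.4 N and value of joint bed above 0.0008 m), for 0.05 s.
4. the fingertips press lightly on the bead at 3/8 of the way along the crease (horizontal distance between the grasp point and mark3 below 0.01 m and contact force between the fingers and crease above 0.4 N and value of joint bed above 0.0008 m), for 0.05 s.
5. the fingertips press lightly on the bead at 4/8 of the way along the crease (horizontal distance between the grasp point and mark4 below 0.01 m and contact force between the fingers and crease above 0.4 N and value of joint bed above 0.0008 m), for 0.05 s.
6. the fingertips press lightly on the bead at 5/8 of the way along the crease (horizontal distance between the grasp point and mark5 below 0.01 m and contact force between the fingers and crease above 0.4 N and value of joint bed above 0.0008 m), for 0.05 s.
7. the fingertips press lightly on the bead at 6/8 of the way along the crease (horizontal distance between the grasp point and mark6 below 0.01 m and contact force between the fingers and crease above 0.4 N and value of joint bed above 0.0008 m), for 0.05 s.
8. the fingertips press lightly on the bead at 7/8 of the way along the crease (horizontal distance between the grasp point and mark7 below 0.01 m and contact force between the fingers and crease above 0.4 N and value of joint bed above 0.0008 m), for 0.05 s.
9. the fingertips press lightly on the bead at the blue dot (horizontal distance between the grasp point and mark8 below 0.01 m and contact force between the fingers and crease above 0.4 N and value of joint bed above 0.0008 m), for 0.05 s.
At the end, for the whole second after the job is handed in: the whole bead has been pressed in order from green to blue, the TCP within 10 mm (seen from above) of each ninth point; at the end the fingertips still press the bead at the blue dot (TCP within 10 mm, over 0.4 N), the board sunk by 0.8 to 7.5 mm, the blank in its frame and both weights upright (all of step 9 and value of joint bed below 0.0075 m and z of blank in the frame of tray below 0.0245 m and angle between each of weight_a, weight_b's own z axis and vertical below 0.1 rad); the arm keeps its last pose, push and grip.
It fails at once if the board is pressed down more than 7.5 of its 10 mm (value of joint bed above 0.0075 m).
It fails at once if the fingers touch the blank with the TCP more than 15 mm off the crease line (contact force between the fingers and blank above 0.5 N and (horizontal distance between the grasp point and arc_centre below 0.095 m or horizontal distance between the grasp point and arc_centre above 0.125 m or horizontal distance between the grasp point and mark4 above 0.101 m)).
It fails at once if the blank is lifted or tipped out of its frame (z of blank in the frame of tray above 0.03 m or angle between blank's own z axis and vertical above 0.08 rad).
It fails at once if a brass weight, the knife, glue stick, tape roll, cup or eraser is displaced by more than 20 mm or knocked over (distance of any of weight_a, weight_b, knife, glue, tape, cup, eraser from where it was at the start of the episode above 0.02 m or angle between any of weight_a, weight_b, knife, glue, tape, cup, eraser's own z axis and vertical above 0.4 rad).
It also fails if it takes over 51 s, if anything falls off the work surface, if the arm or the gripper's body presses on something with over 40 N, if the wrist force passes 120 N, or if a joint passes its speed limit or range.

ROBOT

A 6-joint arm with a two-finger parallel gripper is mounted at the origin on the work surface. World frame = base frame: x ahead of the robot, y to its left, z up, the work surface at z = 0. Lengths are in m, angles in rad, forces in N, time in s.
With the tool pointing down it reaches from about 0.275 to 0.875 m from the base axis. Payload 12.5 kg.
Tool frame: the origin (TCP) lies between the finger pads, 19 mm behind the fingertips; this is the grasp point; z points along the fingers, y is the line along which they close (so a half turn about z gives the same grasp; the last joint's range is limited). The gripper opens to 85 mm and grips with 20 to 120 N. Pads are 22 mm wide; open, the fingers measure 114 mm over their backs; the gripper's body (76 mm by 85 mm) begins 54 mm behind the grasp point. The pads swing forward as they close: fully open they stand 13 mm farther back than shut.
Start: joints at [-1.305, 0.351, 1.652, -0, 1.139, -0.085], TCP at [0.189, -0.516, 0.25] pointing down, gripper open.
Joint ranges: [-2.75, 2.75], [-0.79, 2.1], [0.01, 2.65], [-1.57, 4.71], [0.07, 3.14], [-2.87, 2.87]. Speed limits (rad/s): [2.22, 2.22, 2.79, 3.14, 3.14, 3.14].

INTERFACE

Orientations are given as a unit quaternion [x, y, z, w].
In Python, from cell import r, optics gives the robot as it stands. The module is installed in compiled form; this text tells all that it offers. Calls block until the motion is done:
- r.move_to(position, orientation): joint-space move of the TCP to a pose.
- r.move_linear(position, rot=None, vel=0.15): straight line of the TCP; rot=None keeps the orientation; vel is the mean speed in m/s.
- r.set_joints(angles): joint-space move.
- r.set_gripper(opening, squeeze=None): opening from 0.0 (shut) to 1.0 (fully open); squeeze is the grip in N (None keeps the last); returns when the fingers have stopped.
- r.sleep(seconds).
- r.inverse_kinematics(position, orientation): joint angles nearest the present ones, or None.
- optics.get_image(name): name is "scene" or "top" or "wrist"; returns a dict with "pixels" (420x560x3 uint8, red, green, blue), "depth" (420x560 float32, m along the optical axis (not along the pixel's ray), 0 where there is no reading), "fx", "fy", "cx", "cy" (pixels), "camera_from_world" (4x4, takes a point from world to camera coordinates); the wrist camera has in their place "mount" (4x4, takes a point from camera to tool coordinates, whose origin is the TCP and whose axes are the flange's). Camera axes: x right, y down, z forward; pixel columns grow to the right and rows downward; lengths in m; the calibration is good to about 2 mm. The wrist camera is an equidistant fisheye: a pixel r from the principal point sees the ray r / f radians off the axis. A picture is of the moment at which its call begins: read the wrist's pose just before it.
A pose or a line that the arm cannot do raises r.PlanningError and nothing moves.
- r.hand_in(): hands the job in; it is judged then, once.
Readings, each from a call of its own:
- r.current_t(): time.
- r.current_q(): joint angles.
- r.current_qvel(): joint speeds.
- r.current_effort(): joint torques, N m.
- r.current_tool_pos(): TCP position.
- r.current_ee_rot(): TCP orientation.
- r.current_contact_force(): force on the tool from outside, world axes, zero at the start.
- r.current_torque(): the same for the moment, N m.
- r.current_opening(): opening from 0.0 (shut) to 1.0 (fully open).
- r.current_finger_force(): force on a finger pad.
Only numpy, scipy, OpenCV 4.12 (cv2) and the standard library are available. Lean on these libraries where they do the work, as an engineer would, in place of code of your own. Each camera call takes 0.05 s, during which the arm holds its last target. There are 200 camera calls.

## Working session

There is one attempt and no reset: what is moved stays moved. The work goes in short steps, each a Python script; the robot and the scene stay as the last script left them, time stands still between calls to the robot, and variables do not carry over. Pictures are saved under pics/ and viewed, at most 10 in all, crops included, and the job is handed in when it is done.

```bash
mkdir -p pics
python3 - <<'E'
from cell import r, optics
import cv2,numpy as np
for n in("top","scene"):
    d=optics.get_image(n); cv2.imwrite(f"pics/{n}.png",d["pixels"][:,:,::-1]); np.savez(f"{n}.npz",**d)
    print(n,d["fx"],d["fy"],d["cx"],d["cy"]); print(np.round(d["camera_from_world"],4))
print(r.current_t(),r.current_tool_pos(),r.current_ee_rot(),r.current_contact_force())
E
```

```text
top 411.30765391424666 411.30765391424666 281.43135101376174 202.54515838748083
[[ 0.0039 -1.      0.0058 -0.0276]
 [-0.993  -0.0046 -0.1181  0.5286]
 [ 0.1181 -0.0053 -0.993   1.2453]
 [ 0.      0.      0.      1.    ]]
scene 427.5391027115369 427.5391027115369 270.7338116954612 204.00204356399362
[[ 0.9007  0.4342  0.0159 -0.5048]
 [ 0.3098 -0.616  -0.7243 -0.1319]
 [-0.3047  0.6573 -0.6893  1.1781]
 [ 0.      0.      0.      1.    ]]
0.1 [ 0.18897264 -0.51623325  0.24952763] [ 9.84652590e-01  1.74525066e-01 -4.78728212e-05 -5.24414537e-04] [-0.01856834 -0.75741524 -0.161064  ]
```

View pics/top.png

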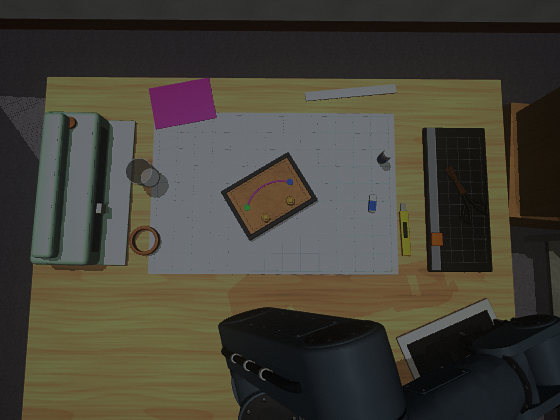

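View pics/scene.png

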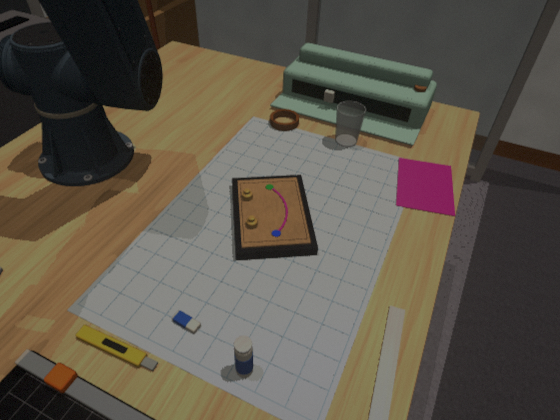

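The top view shows the board at about (269,196), with the green dot at (246,208), the blue dot at (290,182) and the arc bulging away from the robot. In the scene view green is at (269,187) and blue at (277,233). Next I'll segment by colour and triangulate.

```bash
cat > h.py <<'E'
import numpy as np, cv2
from scipy.optimize import least_squares
Z=0.0295
def masks(px, roi=None):
    h=cv2.cvtColor(px,cv2.COLOR_RGB2HSV); H,S,V=[h[...,i].astype(int) for i in range(3)]
    ok=(S>90)&(V>50)
    m=dict(green=ok&(H>45)&(H<80),blue=ok&(H>105)&(H<128),pink=ok&(H>135)&(H<172))
    if roi is not None:
        k=np.zeros(H.shape,bool); x0,x1,y0,y1=roi; k[y0:y1,x0:x1]=1
        m={n:v&k for n,v in m.items()}
    return m
def fixed_rays(d,uv):
    T=d["camera_from_world"]; uv=np.atleast_2d(uv)
    c=np.c_[(uv[:,0]-d["cx"])/d["fx"],(uv[:,1]-d["cy"])/d["fy"],np.ones(len(uv))]
    return -T[:3,:3].T@T[:3,3], c@T[:3,:3]
def on_plane(o,v,z=Z): return (o+v*((z-o[2])/v[:,2])[:,None])[:,:2]
def tri(o1,v1,o2,v2):
    A=np.c_[v1,-v2]; s=np.linalg.lstsq(A,o2-o1,rcond=None)[0]
    p,q=o1+s[0]*v1,o2+s[1]*v2; return (p+q)/2,np.linalg.norm(p-q)
def fit(g,b,pink):
    "chord and bead -> arc centre, start angle (radius 0.11, 90 deg, clockwise or not)"
    def cen(p): return p[:2]
    c0=(g+b)/2-(pink.mean(0)-(g+b)/2)/np.linalg.norm(pink.mean(0)-(g+b)/2)*0.0778
    s=least_squares(lambda c:np.linalg.norm(np.r_[pink,[g],[b]]-c,axis=1)-0.11,c0,loss="soft_l1",f_scale=.001)
    c=s.x; a=[np.arctan2(*(p-c)[::-1]) for p in(g,b)]
    d=(a[1]-a[0]+np.pi)%(2*np.pi)-np.pi; mid=a[0]+d/2
    return c,mid-np.sign(d)*np.pi/4,np.sign(d),np.degrees(d),np.sqrt(np.mean(s.fun**2))
E
python3 - <<'E'
from h import *
R={}
for n,roi in(("top",(225,315,155,238)),("scene",(232,312,178,252))):
    d=dict(np.load(n+".npz")); m=masks(d["pixels"],roi); R[n]={}
    for k,v in m.items():
        uv=np.argwhere(v)[:,::-1].astype(float); o,w=fixed_rays(d,uv)
        R[n][k]=(o,fixed_rays(d,uv.mean(0))[1][0],on_plane(o,w)); print(n,k,len(uv),uv.mean(0).round(1),on_plane(o,w).mean(0).round(4))
    g,b,p=[R[n][k][2] for k in("green","blue","pink")]
    print(n,fit(g.mean(0),b.mean(0),p))
for k in("green","blue"): print(k,tri(*R["top"][k][:2],*R["scene"][k][:2]))
E
```

```text
top green 36 [246.5 207. ] [0.5145 0.083 ]
top blue 31 [289.6 181.5] [ 0.5955 -0.0506]
top pink 95 [264.4 187.6] [0.5757 0.0279]
top (array([ 0.48872183, -0.02453353]), np.float64(1.3334357899101617), np.float64(-1.0), np.float64(-90.23824781107434), np.float64(0.0017073032123373832))
scene green 25 [269.1 186.4] [0.5165 0.0811]
scene blue 47 [275.9 232.9] [ 0.5975 -0.0518]
scene pink 89 [282.5 209.2] [0.5787 0.024 ]
scene (array([ 0.49057545, -0.02598891]), np.float64(1.3339184660529688), np.float64(-1.0), np.float64(-89.95931299876877), np.float64(0.00132083625339851))
green (array([0.51504247, 0.08334889, 0.02710444]), np.float64(0.0006877958540197812))
blue (array([ 0.59631213, -0.05036162,  0.02739397]), np.float64(0.001099074381240396))
```

Run:
```python
from cell import r, optics
from h import *
from scipy.spatial.transform import Rotation as Ro
q=r.current_ee_rot()
r.set_gripper(0.0,30)
print(r.current_t())
r.move_to([0.53,0.02,0.2],q)
for i,p in enumerate(([0.53,0.02,0.2],[0.50,0.055,0.17])):
    if i: r.move_linear(p)
    r.sleep(.3)
    P=r.current_tool_pos(); Q=r.current_ee_rot(); d=optics.get_image("wrist")
    np.savez(f"w{i}.npz",P=P,Q=Q,**d); cv2.imwrite(f"pics/w{i}.png",d["pixels"][:,:,::-1])
    print(P,Q,{k:d[k] for k in d if k not in("pixels","depth")})
print(r.current_t(),r.current_contact_force(),r.current_opening())
```

```text
0.8667
[0.53002565 0.0197017  0.20001115] [ 9.84693483e-01  1.74294255e-01 -3.61478269e-05 -5.05583616e-04] {'fx': 325.19226210127806, 'fy': 325.19226210127806, 'cx': 281.95082666146834, 'cy': 211.23992188516124, 'mount': array([[-6.32606769e-04, -9.47590867e-01, -3.19485758e-01,
         8.22783266e-02],
       [ 9.99999679e-01, -4.42589236e-04, -6.67363234e-04,
         8.61298860e-04],
       [ 4.90986348e-04, -3.19486078e-01,  9.47590843e-01,
        -1.23234365e-01],
       [ 0.00000000e+00,  0.00000000e+00,  0.00000000e+00,
         1.00000000e+00]])}
[0.50040256 0.05466322 0.17029169] [ 9.84692429e-01  1.74300187e-01  2.57916271e-04 -4.45418665e-04] {'fx': 325.19226210127806, 'fy': 325.19226210127806, 'cx': 281.95082666146834, 'cy': 211.23992188516124, 'mount': array([[-6.33123709e-04, -9.47590813e-01, -3.19485915e-01,
         8.22779850e-02],
       [ 9.99999679e-01, -4.43178865e-04, -6.67232185e-04,
         8.61164522e-04],
       [ 4.90673683e-04, -3.19486235e-01,  9.47590790e-01,
        -1.23234313e-01],
       [ 0.00000000e+00,  0.00000000e+00,  0.00000000e+00,
         1.00000000e+00]])}
4.3583 [-0.30428753 -0.11277851 -0.78019722] 0.0005455444428613022
```

View pics/w0.png

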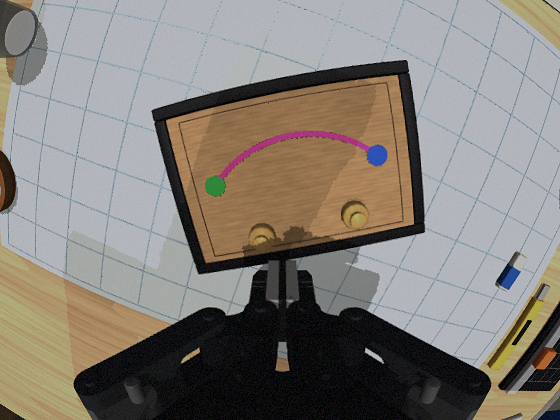

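View pics/w1.png

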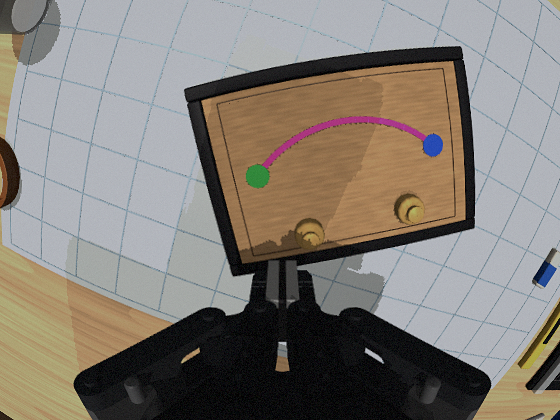

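Both wrist views show the whole crease clearly. In w0 green is at (215,186) and blue at (377,155); in w1 they are at (258,176) and (433,145). The weights sit inside the arc, clear of the path.

```bash
cat >> h.py <<'E'
from scipy.spatial.transform import Rotation as Ro
def wrist_rays(d,uv):
    uv=np.atleast_2d(uv)-[d["cx"],d["cy"]]; rr=np.linalg.norm(uv,axis=1); th=rr/d["fx"]
    c=np.c_[uv*(np.sin(th)/rr)[:,None],np.cos(th)]
    W=Ro.from_quat(d["Q"]).as_matrix(); M=d["mount"]
    return d["P"]+W@M[:3,3], c@(W@M[:3,:3]).T
E
python3 - <<'E'
from h import *
R=[];F=[]
for n in("w0","w1"):
    d=dict(np.load(n+".npz")); m=masks(d["pixels"],(190,455,80,220)); e={}
    for k,v in m.items():
        uv=np.argwhere(v)[:,::-1].astype(float)
        o,w=wrist_rays(d,uv); e[k]=(o,wrist_rays(d,np.median(uv,0))[1][0],on_plane(o,w)); print(n,k,len(uv),uv.mean(0).round(1),on_plane(o,w).mean(0).round(4))
    f=fit(e["green"][2].mean(0),e["blue"][2].mean(0),e["pink"][2]); print(f); F.append(f); R.append(e)
for k in("green","blue"): print(k,tri(*R[0][k][:2],*R[1][k][:2]))
c=np.mean([f[0] for f in F],0); a=np.mean([f[1] for f in F]); s=F[0][2]
np.savez("arc.npz",c=c,a=a,s=s)
for i in(0,4,8):
    t=a+s*np.pi/2*i/8; print(i,(c+.11*np.array([np.cos(t),np.sin(t)])).round(4))
E
```

```text
w0 green 327 [214.8 185.8] [0.5165 0.0818]
w0 blue 325 [376.7 154.9] [ 0.5971 -0.0507]
w0 pink 921 [290.9 144.5] [0.5773 0.0278]
(array([ 0.49026399, -0.02485974]), np.float64(1.3317026314764036), np.float64(-1.0), np.float64(-89.79193792846509), np.float64(0.0014850516091308341))
w1 green 433 [257.1 175.9] [0.5164 0.0819]
w1 blue 352 [432.5 144.7] [ 0.5969 -0.0505]
w1 pink 1102 [340.  131.7] [0.5756 0.0302]
(array([ 0.49006042, -0.02479184]), np.float64(1.3316679380838439), np.float64(-1.0), np.float64(-89.67488750501305), np.float64(0.0014856795233346976))
green (array([0.51549132, 0.08189483, 0.02637306]), np.float64(0.00013660060035084))
blue (array([ 0.59684427, -0.05262035,  0.0244869 ]), np.float64(6.988841013792994e-05))
0 [0.5162 0.082 ]
4 [0.5842 0.0323]
8 [ 0.597  -0.0509]
```

Four views agree to within 2 mm and the heights match. Now I'll descend on green, using the force reading.

Run:
```python
from cell import r
from h import *
A=np.load("arc.npz"); p=A["c"]+.11*np.array([np.cos(A["a"]),np.sin(A["a"])])
r.move_linear([*p,0.10],rot=[1,0,0,0]); r.move_linear([*p,0.055]); r.sleep(.4)
f0=np.mean([r.current_contact_force() for _ in range(5)],0); print(r.current_t(),r.current_tool_pos(),f0)
z=0.0505
while z>0.044:
    r.move_linear([*p,z],vel=.02); r.sleep(.15)
    f=r.current_contact_force()-f0; print(round(z,4),r.current_tool_pos().round(4),f.round(2))
    if f[2]>4: break
    z-=0.0005
np.savez("press.npz",z=z,f0=f0); print(r.current_t())
```

```text
5.8667 [0.51642211 0.08206277 0.0554058 ] [0.13131936 0.22096121 0.12223868]
0.0505 [0.5162 0.082  0.0505] [-1.   -0.27 -0.62]
0.05 [0.5162 0.0821 0.05  ] [-0.3  -0.    0.61]
0.0495 [0.5162 0.0821 0.0495] [ 0.26 -1.35 -0.77]
0.049 [0.5162 0.0821 0.049 ] [ 0.07  0.18 -0.06]
0.0485 [0.5162 0.082  0.0485] [ 0.89  0.22 -0.62]
0.048 [0.5163 0.0821 0.0481] [ 0.61 -0.48  1.67]
0.0475 [0.5163 0.082  0.0475] [-0.44  0.87  2.04]
0.047 [0.5163 0.082  0.047 ] [-0.16 -0.46  1.41]
0.0465 [0.5163 0.0821 0.0465] [ 0.02 -1.24  3.19]
0.046 [0.5163 0.0821 0.046 ] [ 0.3  -0.04  3.98]
0.0455 [0.5162 0.082  0.0455] [0.65 0.14 3.3 ]
0.045 [0.5163 0.0821 0.045 ] [ 0.69 -0.45  4.91]
10.7917
```

Run:
```python
from cell import r
from h import *
A=np.load("arc.npz"); B=np.load("press.npz"); z=float(B["z"])
N=24
for i in range(1,N+1):
    t=A["a"]+A["s"]*np.pi/2*i/N
    r.move_linear([*(A["c"]+.11*np.array([np.cos(t),np.sin(t)])),z],vel=.025)
    if i%3==0:
        r.sleep(.15); f=np.mean([r.current_contact_force() for _ in range(4)],0)-B["f0"]
        print(i//3,r.current_tool_pos().round(4),f.round(2))
        if not 1.2<f[2]<8: print("force off"); break
print(r.current_t())
```

```text
1 [0.5362 0.0749 0.0449] [-1.67  0.94  5.15]
2 [0.5548 0.064  0.0449] [-1.18  0.05  5.24]
3 [0.5709 0.0496 0.0449] [-1.36  0.42  5.76]
4 [0.5839 0.0324 0.0449] [-0.79 -0.77  5.79]
5 [0.5933 0.0129 0.045 ] [-0.78 -0.02  5.23]
6 [ 0.5988 -0.008   0.045 ] [-1.75  0.33  5.14]
7 [ 0.6    -0.0295  0.045 ] [0.04 0.68 5.11]
8 [ 0.597  -0.0508  0.045 ] [0.41 1.04 4.38]
22.5917
```

Run:
```python
from cell import r,optics
import cv2
cv2.imwrite("pics/end.png",optics.get_image("wrist")["pixels"][:,:,::-1]); print(r.current_contact_force())
```

```text
[-0.79678805  1.18020081  5.10031119]
```

View pics/end.png

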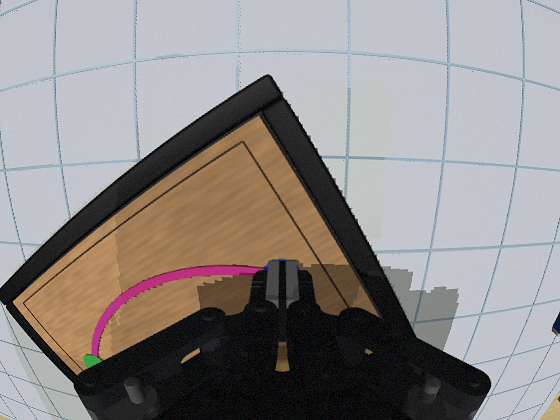

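The picture shows the closed fingertips on the blue dot, around (280,268). The bead runs back to green at (92,360), and the blank is flat in its frame.

```bash
python3 -c "
from cell import r
print(r.hand_in(), r.current_t())"
```

```text
the job is handed in; nothing more can be done
the job is handed in; nothing more can be done
```

I rubbed the whole crease from the green dot to the blue dot at about 5 N, with the board sunk an estimated 3.5 mm, and handed the job in with the fingertips still pressing the blue dot; the hand-in returned no verdict.

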